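# Load the marking jig and hold its sprung stencil arm over the peg

## Task

Get the wooden peg ready for marking: lay it flat in the slot of the jig, between the two end pockets, and let go of it. Then swing the jig's sprung stencil arm by its upright grip all the way round to its end stop, so its window stands over the peg, and keep holding it there against the spring: finish while still holding the arm. Leave the eraser, the spool, the marker and the sanding block where they are.

Things in the scene. Friction and masses are not known exactly. Their poses are not given: they have to be found in the camera images.
- peg: Small bare-wood clothes-peg half, a bar 15 x 72 x 12 mm (x, y, z), loose, lying flat on the table. Origin: centre of its underside; long axis along its y; z up. Either way round is right in the slot. About 20 g.
- jig: Marking jig, fixed to the table where it stands: plywood deck 130 x 235 x 12 mm (x, y, z) with aluminium end pockets and a sprung steel arm. Origin on the table under the middle of the slot; the deck reaches from y = -140 to +95 mm of this origin. z up. Its place and yaw vary.
- slot (a point): Middle of the slot's floor, on the deck, 12 mm above the table; axes as the jig's. The slot runs along the jig's x, 80 x 21 mm inside, between two U-shaped aluminium pockets 9 mm high. Their side walls (8 mm thick) stand only from 20 to 44 mm either side of the middle: the middle 40 mm is open, bare deck, for the fingers. The peg lies along the slot, underside on the deck.
- pivot (a point): Vertical axis of the arm, 95 mm from the slot's middle towards the jig's -y; this point is 33 mm above the table, at mid thickness of the arm plate. The spindle with its spring stands up to 61 mm above the table.
- guide_arm (a joint): Sprung steel arm: 0 = at rest along the jig's +x; it turns counter-clockwise from above to 1.571 rad = end stop, along the jig's +y, window (26 x 24 mm, 95 mm from the pivot) over the slot. Plate 22 mm wide, 40 at the window, 30 to 36 mm above the table, ends 157 mm from the pivot. Spring always pushes to 0: about 3 N at the grip at rest, 6.7 N at the end stop.
- grip (a point): Middle of the upright round wooden grip on the arm, 145 mm from the pivot: 18 mm diameter, standing 30 mm up from the plate, from 36 to 66 mm above the table. This point is 53 mm above the table. It moves with the arm on a circle about the pivot.
- eraser: Eraser 22 x 52 x 13 mm lying on the table, a bystander. Origin: centre of its underside.
- spool: Thread spool standing upright, 29 mm diameter, 42 mm high, a bystander. Origin: centre of its underside.
- marker: Marker pen 14 x 126 x 13 mm lying on the table, a bystander, length along its y. Origin: centre of its underside.
- sander: Sanding block 45 x 70 x 25 mm lying on the table, a bystander. Origin: centre of its underside.
Not all that is in view belongs to the job. Several things look just like the peg: the one meant starts farthest from the robot's base.

How it is judged (in metres and radians):
On the way, in this order (a step that is already met when the one before it is completed fails the run):
1. the peg lies flat in the slot, let go, while the arm is still at rest (horizontal distance between peg and slot below 0.008 m and z of peg in the frame of slot between -0.003 and 0.003 m and angle between peg's own z axis and vertical below 0.1 rad and angle between the y axis of peg and the x axis of slot, either way round below 0.15 rad and linear speed of peg below 0.03 m/s and contact force between the fingers and peg below 0.2 N and value of joint guide_arm below 0.15 rad), for 0.2 s.
2. the arm is swung round to its end stop (value of joint guide_arm above 1.51 rad), for 0.2 s.
At the end, for the whole second after the job is handed in: The peg lies flat and let go in the slot (within 8 mm of its middle, underside within 3 mm of the deck, along the slot within 0.15 rad); the arm stands still within 0.06 rad of its end stop, held there by the fingers (contact over 1.5 N) (horizontal distance between peg and slot below 0.008 m and z of peg in the frame of slot between -0.003 and 0.003 m and angle between peg's own z axis and vertical below 0.1 rad and angle between the y axis of peg and the x axis of slot, either way round below 0.15 rad and linear speed of peg below 0.03 m/s and contact force between the fingers and peg below 0.2 N and value of joint guide_arm above 1.51 rad and velocity of joint guide_arm between -0.1 and 0.1 rad/s and contact force between the fingers and guide_arm above 1.5 N); the arm keeps its last pose, push and grip.
It fails at once if a bystander (eraser, spool, marker, sanding block) is moved by more than 30 mm (distance of any of eraser, spool, marker, sander from where it was at the start of the episode above 0.03 m).
It also fails if it takes over 48 s, if anything falls off the work surface, if the arm or the gripper's body presses on something with over 40 N, if the wrist force passes 120 N, or if a joint passes its speed limit or range.

## Robot

A 6-joint arm with a two-finger parallel gripper is mounted at the origin on a cart in front of the work surface, level with it; the furniture and walls round the work are solid. World frame = base frame: x ahead of the robot, y to its left, z up, the work surface at z = 0. Lengths are in mm, angles in degrees, forces in N, time in s.
With the tool pointing down it reaches from about 300 to 850 mm from the base axis. Payload 4.2 kg.
Tool frame: the origin (TCP) lies midway between the tips of the shut fingers; the grasp point (between the pads) lies 19 mm behind it (env.grip_point_offset is the distance from the TCP to the grasp point, in mm); z points along the fingers, x is the direction in which the jaws open and shut, and the axes are right-handed (so a half turn about z gives the same grasp; the last joint's range is limited). The gripper opens to 91 mm and grips with 3 to 60 N. Pads are 32 mm wide; open, the fingers measure 118 mm over their backs; the gripper's body (76 mm by 178 mm) begins 60 mm behind the grasp point.
Start: joints at [-75, 18.312, 89.639, -0, 72.044, -1.146], TCP at [159.902, -552.336, 213.976] pointing down, gripper open.
Joint ranges: [-177.97, 177.97], [-48.28, 115.42], [12.27, 149.76], [-77.06, 257.06], [2.81, 150.46], [-146.56, 146.56]. Speed limits (degrees/s): [147.25, 147.25, 180, 180, 180, 180].

## Interface

Orientations are given as [roll, pitch, yaw] about the fixed x, y, z axes, in that order (R = Rz(yaw) Ry(pitch) Rx(roll)).
In Python, from workcell import env gives the robot as it stands.
- The arm moves only by the shell command python3 -m pendant 'ROWS' [FORCE]. ROWS is JSON, a list of rows, each an object with "xyz": the shift along the tool's x, y, z in m, a list of three; "roll": the turn about the tool's z in degrees; "jaw": the closure, from 0 (fully open) to 1 (shut). A call has exactly 8 rows; each row is the pose to reach, as a shift and turn from the pose commanded when the call began, along the tool's axes at that moment; what a row does not reach only later rows make up. A row lasts 1/8 s, in which the tool goes at most 62.5 mm and 10.7 degrees, less where a joint would pass 70% of its speed; a pose out of reach is approached as far as the arm can. A call with a gripper value outside its range is refused whole. The fingers move at their own pace and stop on an object; FORCE is the grip in N (left out, the last holds). Time passes only in rows, so rows that repeat a pose let the fingers close, or fill a call up. It gives the time, the measured TCP pose, the force and the opening at its end, in the units of the state.
- env.state(): the state, without advancing time (a new reading comes with each control period).
- env.grab_frame(name): name is "scene" or "top" or "wrist"; returns (picture, depth): 420x560x3 uint8, blue, green, red; 420x560 float32, mm along the optical axis (not along the pixel's ray), 0 where there is no reading.
- env.camera_params(name): a dict with "camera_matrix" (3x3 intrinsics, pixels), "D" ([k1, k2, p1, p2, k3] as OpenCV has them; the pictures are not rectified), "cam_to_world" (4x4, takes a point from camera to world coordinates); the wrist camera has in their place "hand_eye" (4x4, takes a point from camera to tool coordinates, whose origin is the TCP and whose axes are the tool frame's). Camera axes: x right, y up, looking along -z (the intrinsics and any distortion apply to the point x, -y, -z); pixel columns grow to the right and rows downward; lengths in mm; the calibration is good to about 2 mm. A picture is of the moment at which its call begins: read the wrist's pose just before it. camera_params takes no time and is no camera call.
- env.job_done(): hands the job in, once; it reports no verdict.
The state is a dict: "time_s": time; "qpos": joint angles; "qvel": joint speeds; "effort": joint torques, N m; "ee_pos": TCP position; "ee_rot": TCP orientation; "force": force on the tool from outside, world axes, zero at the start; "torque": the same for the moment, N m; "gripper_width": finger opening in mm.
Only numpy, scipy, OpenCV 4.12 (cv2) and the standard library are available. Lean on these libraries where they do the work, as an engineer would, in place of code of your own. Each camera call takes 0.05 s, during which the arm holds its last target. There are 200 camera calls.

## Working session

There is one attempt and no reset: what is moved stays moved. The work goes in short steps, Python scripts to look and compute and a shell command to move; the robot and the scene stay as the last step left them, time stands still between calls to the robot, and variables do not carry over. Pictures are saved under pics/ and viewed, about 8 in all and at most 12, crops included, and the job is handed in when it is done.

```bash
mkdir -p pics; ls; cat > h.py <<'E'
import numpy as np, cv2
from workcell import env
from scipy.spatial.transform import Rotation as R
def cam(n):
    p=env.camera_params(n); K=np.array(p['camera_matrix']);D=np.array(p['D'],float)
    if 'cam_to_world' in p: T=np.array(p['cam_to_world'])
    else:
        s=env.state(); W=np.eye(4); W[:3,:3]=R.from_euler('xyz',s['ee_rot'],degrees=True).as_matrix(); W[:3,3]=s['ee_pos']; T=W@np.array(p['hand_eye'])
    return K,D,T
def ray(c,uv):
    K,D,T=c; q=cv2.undistortPoints(np.array(uv,float).reshape(-1,1,2),K,D).reshape(-1,2)
    d=np.c_[q[:,0],-q[:,1],-np.ones(len(q))]@T[:3,:3].T
    return T[:3,3],d
def plane(c,uv,z):
    o,d=ray(c,uv); return o+d*((z-o[2])/d[:,2])[:,None]
def proj(c,P):
    K,D,T=c; P=np.atleast_2d(P); q=(P-T[:3,3])@T[:3,:3]; q=q*[1,-1,-1]
    return cv2.projectPoints(q,np.zeros(3),np.zeros(3),K,D)[0].reshape(-1,2)
def withdepth(c,uv,dep):
    o,d=ray(c,uv); return np.array([o+d[i]*dep[int(v),int(u)] for i,(u,v) in enumerate(uv)])
E
python3 - <<'E'
from h import *
for n in ['top','scene']:
    c=cam(n); np.savez(n+'_c.npz',*c)
    p,d=env.grab_frame(n); cv2.imwrite(f'pics/{n}0.png',p); np.save(n+'_d.npy',d)
    print(n,c[2].round(2).tolist(),c[1], (d>0).mean())
print(env.state())
E
```

```text
pics
top [[-0.01, 0.99, -0.11, 438.8], [-1.0, -0.0, 0.03, 73.52], [0.03, 0.12, 0.99, 1155.05], [0.0, 0.0, 0.0, 1.0]] [-0.08185168  0.          0.          0.          0.        ] 0.995969387755102
scene [[-0.71, 0.45, -0.54, -203.56], [-0.7, -0.45, 0.55, 870.99], [0.01, 0.77, 0.64, 1007.2], [0.0, 0.0, 0.0, 1.0]] [-0.08339232  0.          0.          0.          0.        ] 0.9954634353741496
{'time_s': 0.1, 'qpos': array([-7.49980647e+01,  1.83507080e+01,  8.96985365e+01, -1.03180524e-03,
        7.20448854e+01, -1.14640496e+00]), 'qvel': array([ 0.04835078, -0.11071621, -0.18577493,  0.09928271, -0.00721933,
       -0.02800893]), 'effort': array([ 3.06650727e-04, -4.13332987e+01, -2.32510167e+01,  7.29508116e-02,
        4.22026694e-02, -4.36060225e-05]), 'ee_pos': array([ 159.79681191, -551.88448441,  213.18295262]), 'ee_rot': array([-1.79999098e+02,  9.41306484e-02, -7.38513402e+01]), 'force': array([-0.05811261,  0.09038797,  0.0624789 ]), 'torque': array([0.02892289, 0.00317534, 0.02131005]), 'gripper_width': 91.38232994222128}
```

View pics/top0.png

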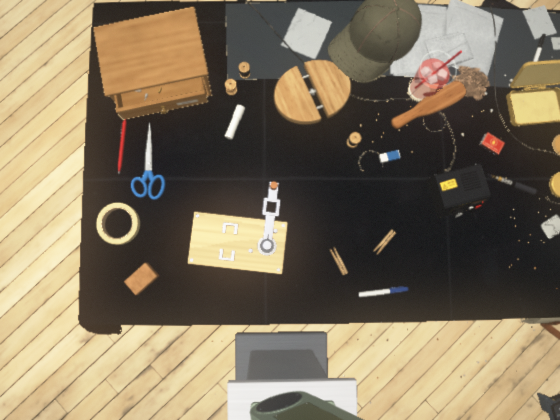

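View pics/scene0.png

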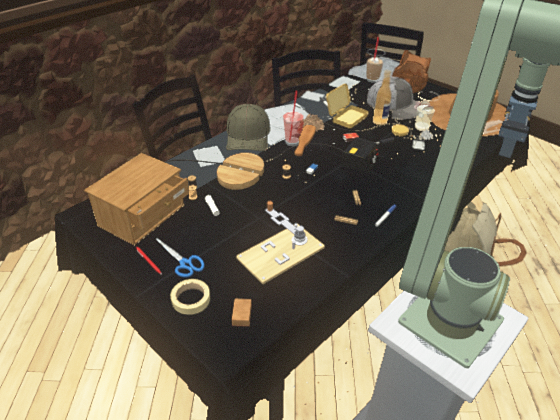

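Top view: the jig deck is at about (238,243), the pivot at (266,245), the grip at (274,185) and the pockets at (230,228) and (227,256). There are two peg-like sticks, at (339,261) and (385,241). The scene view shows the same pair at (346,220) and (356,197). Next I'll measure them and check with a crop.

```bash
cat > m.py <<'E'
from h import *
for n in ['top','scene']:
    z=np.load(n+'_c.npz'); c=[z[k] for k in z.files]; im=cv2.imread(f'pics/{n}0.png'); dep=np.load(n+'_d.npy')
    hsv=cv2.cvtColor(im,cv2.COLOR_BGR2HSV)
    m=cv2.inRange(hsv,(5,50,70),(30,255,255))
    N,L,S,C=cv2.connectedComponentsWithStats(m)
    for i in range(1,N):
        if 25<S[i,4]<3500:
            P=withdepth(c,[C[i]],dep)[0]
            if not(100<P[0]<900 and abs(P[1])<700 and P[2]<110): continue
            cn=cv2.findContours((L==i).astype('u1'),0,2)[0][0]
            q=plane(c,cn.reshape(-1,2),P[2]); (cx,cy),wh,a=cv2.minAreaRect(q[:,:2].astype('f4'))
            b=cv2.boxPoints(((cx,cy),wh,a)); e=max(b[1]-b[0],b[2]-b[1],key=np.linalg.norm)
            print(n,C[i].round(0),S[i,4],'P',P.round(0),'rect',round(cx),round(cy),np.round(wh),'yaw',round(np.degrees(np.arctan2(e[1],e[0]))%180,1),'r',round(np.hypot(cx,cy)))
im=cv2.imread('pics/top0.png')
a=cv2.resize(im[170:310,175:420],None,fx=3.2,fy=3.2,interpolation=cv2.INTER_CUBIC); cv2.imwrite('pics/crop1.png',a)
E
python3 m.py
```

```text
top [535.  94.] 3073 P [ 888. -678.    2.] rect 895 -672 [156. 213.] yaw 173.4 r 1120
top [295.  99.] 1864 P [853. -16.  29.] rect 852 -10 [159.  99.] yaw 24.7 r 852
top [442.  95.] 2646 P [ 866. -398.   36.] rect 857 -395 [264. 185.] yaw 87.4 r 943
top [231.  86.] 194 P [883. 148.  35.] rect 883 149 [47. 32.] yaw 7.1 r 895
top [502. 120.] 35 P [ 811. -575.    2.] rect 810 -576 [40.  7.] yaw 23.3 r 994
top [354. 139.] 186 P [ 744. -160.   42.] rect 743 -160 [32. 45.] yaw 148.3 r 760
top [492. 143.] 230 P [ 744. -536.   14.] rect 746 -537 [62. 45.] yaw 59.1 r 919
top [498. 178.] 36 P [ 652. -545.   12.] rect 654 -543 [27. 12.] yaw 63.8 r 850
top [448. 184.] 185 P [ 625. -387.   67.] rect 625 -387 [26. 45.] yaw 106.2 r 735
top [274. 185.] 56 P [624.  42.  67.] rect 624 42 [17. 19.] yaw 179.8 r 625
top [116. 223.] 1011 P [540. 438.  -5.] rect 541 437 [115. 107.] yaw 89.9 r 695
top [384. 241.] 193 P [ 490. -238.    8.] rect 489 -237 [17. 75.] yaw 137.7 r 544
top [339. 261.] 201 P [ 441. -120.   15.] rect 442 -119 [73. 18.] yaw 27.5 r 458
top [141. 278.] 643 P [403. 365.  25.] rect 403 36
[... 397 characters left out ...]
   43.] rect 749 -158 [29. 38.] yaw 134.0 r 766
scene [286. 176.] 33 P [ 740. -149.   10.] rect 742 -151 [29. 24.] yaw 43.2 r 757
scene [356. 197.] 84 P [ 490. -231.   11.] rect 491 -232 [19. 77.] yaw 137.5 r 543
scene [269. 205.] 62 P [621.  53.  63.] rect 623 53 [19. 50.] yaw 134.9 r 625
scene [346. 220.] 137 P [ 442. -113.   11.] rect 443 -113 [76. 28.] yaw 26.1 r 457
scene [277. 255.] 2325 P [485. 155.  12.] rect 490 137 [244. 142.] yaw 83.5 r 508
scene [190. 296.] 922 P [550. 428.   1.] rect 553 427 [107. 128.] yaw 140.5 r 699
scene [241. 312.] 515 P [398. 377.  26.] rect 398 377 [48. 90.] yaw 132.8 r 548
scene [261. 410.] 333 P [ 464.  256. -748.] rect 477 259 [84. 87.] yaw 134.9 r 543
```

View pics/crop1.png

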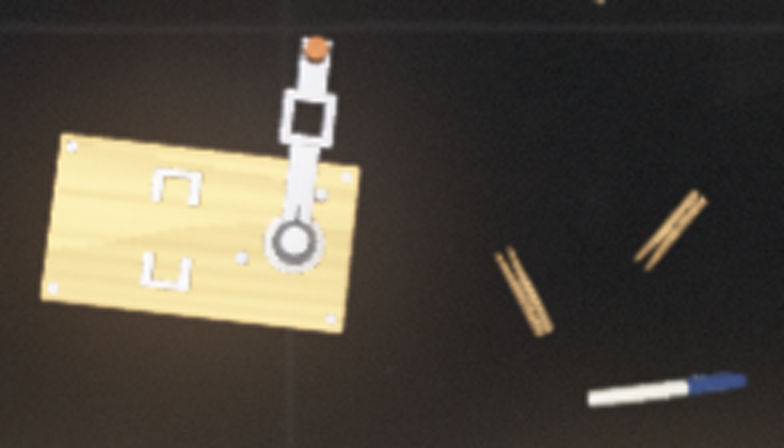

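Peg candidates in the top view are A at (339,261), 458 mm from the base, and B at (385,241), 544 mm. Both are about 73 x 17 mm bare wood. The crop shows no third stick and the scene view agrees, so B is the farthest and is the peg. Next is the jig pose.

```bash
cat > jig.py <<'E'
from h import *
for n in ['top','scene']:
    z=np.load(n+'_c.npz'); c=[z[k] for k in z.files]; im=cv2.imread(f'pics/{n}0.png')
    hsv=cv2.cvtColor(im,cv2.COLOR_BGR2HSV); s0=(238,243) if n=='top' else (277,255)
    m=cv2.inRange(hsv,(10,35,120),(35,255,255)); m=cv2.morphologyEx(m,cv2.MORPH_CLOSE,np.ones((9,9)))
    N,L,S,C=cv2.connectedComponentsWithStats(m); i=L[s0[1],s0[0]+ (0 if n=='top' else 0)]
    cn=max(cv2.findContours((L==i).astype('u1'),0,2)[0],key=cv2.contourArea).reshape(-1,2)
    q=plane(c,cn,12.)[:,:2]; r=cv2.minAreaRect(q.astype('f4')); b=cv2.boxPoints(r)
    e=max(b[1]-b[0],b[2]-b[1],key=np.linalg.norm); a=np.degrees(np.arctan2(e[1],e[0]))%180
    psi=np.radians(a-90); y=np.array([-np.sin(psi),np.cos(psi)]); x=np.array([np.cos(psi),np.sin(psi)])
    sl=np.array(r[0])+y*22.5
    print(n,'rect',np.round(r[0],1),np.round(r[1],1),'psi',np.degrees(psi).round(2),'slot',sl.round(1),'pivot',(sl-95*y).round(1),'grip',(sl-95*y+145*x).round(1))
    w=cv2.inRange(hsv,(0,0,170),(180,45,255)); N,L,S,C=cv2.connectedComponentsWithStats(w)
    for i in range(1,N):
        P=plane(c,[C[i]],21.)[0]
        if S[i,4]>8 and np.hypot(*(P[:2]-sl))<120: print('  white',C[i].round(1),S[i,4],P.round(1), 'jig xy',((P[:2]-sl)@x).round(1),((P[:2]-sl)@y).round(1))
# peg triangulate from two views
cs=[[np.load(n+'_c.npz')[k] for k in ['arr_0','arr_1','arr_2']] for n in ['top','scene']]
def tri(a,b):
    o1,d1=ray(cs[0],[a]);o2,d2=ray(cs[1],[b]);d1=d1[0];d2=d2[0]
    t=np.linalg.lstsq(np.c_[d1,-d2],o2-o1,rcond=None)[0]; p,q=o1+t[0]*d1,o2+t[1]*d2
    return ((p+q)/2).round(1),np.linalg.norm(p-q).round(1)
print('peg',tri((384.5,241),(356,197)),'grip top',tri((274,185),(269,203)))
E
python3 jig.py
```

```text
top rect [490.  131.2] [236.1 131.6] psi -6.78 slot [492.7 153.5] pivot [481.5  59.2] grip [625.4  42.1]
  white [269.3 221.2] 618 [540.8  51.8  21. ] jig xy 59.8 -95.4
  white [197.1 215.3] 9 [556.2 230.   21. ] jig xy 54.1 83.4
  white [229.6 226.9] 94 [527.2 149.7  21. ] jig xy 34.7 0.3
  white [266.4 244.7] 67 [483.   59.2  21. ] jig xy 1.5 -94.8
  white [226.2 255.4] 99 [457.3 157.8  21. ] jig xy -35.7 0.0
  white [250.2 250.4] 14 [469.3  99.1  21. ] jig xy -16.8 -56.8
  white [191.1 259.6] 11 [447.4 243.6  21. ] jig xy -55.5 84.1
scene rect [489.6 136.5] [239.5 137.5] psi -6.64 slot [492.2 158.8] pivot [481.2  64.5] grip [625.2  47.7]
  white [298.4 240.9] 86 [475.9  74.8  21. ] jig xy -6.4 -85.4
  white [267.2 245.2] 65 [528.9 153.8  21. ] jig xy 37.0 -0.7
  white [281.9 258.6] 67 [459.5 163.   21. ] jig xy -32.9 0.4
peg (array([ 492. , -237.2,    6.5]), np.float64(4.3)) grip top (array([627.4,  43.1,  61.7]), np.float64(7.5))
```

```bash
python3 -m pendant '[{"xyz":[-0.026,-0.05,0.008],"roll":7.3,"jaw":0},{"xyz":[-0.053,-0.1,0.016],"roll":14.6,"jaw":0},{"xyz":[-0.079,-0.15,0.024],"roll":21.9,"jaw":0},{"xyz":[-0.105,-0.2,0.032],"roll":29.2,"jaw":0},{"xyz":[-0.132,-0.25,0.04],"roll":36.5,"jaw":0},{"xyz":[-0.158,-0.3,0.048],"roll":43.8,"jaw":0},{"xyz":[-0.185,-0.352,0.056],"roll":51,"jaw":0},{"xyz":[-0.211,-0.405,0.063],"roll":58.45,"jaw":0}]'
python3 -m pendant '[{"xyz":[0,0,0],"roll":0,"jaw":0.4},{"xyz":[0,0,0],"roll":0,"jaw":0.4},{"xyz":[0,0,0],"roll":0,"jaw":0.4},{"xyz":[0,0,0],"roll":0,"jaw":0.4},{"xyz":[0,0,0],"roll":0,"jaw":0.4},{"xyz":[0,0,0],"roll":0,"jaw":0.4},{"xyz":[0,0,0],"roll":0,"jaw":0.4},{"xyz":[0,0,0],"roll":0,"jaw":0.4}]'
cat > wl.py <<'E'
import sys
from h import *
n=sys.argv[1]; s=env.state(); c=cam('wrist'); p,d=env.grab_frame('wrist'); cv2.imwrite(f'pics/{n}.png',p); np.savez(n+'_c.npz',*c); np.save(n+'_d.npy',d)
print(s['time_s'],s['ee_pos'].round(1),s['ee_rot'].round(2),s['force'].round(1),s['gripper_width'].round(1), 'cam at',c[2][:3,3].round(0))
E
python3 wl.py w1
```

```text
time_s: 1.1
ee_pos: [491.2, -235.5, 150.4]
ee_rot: [180.0, -0.0, -132.5]
force: [1.2, -1.7, -0.1]
gripper_width: 90.9
time_s: 2.1
ee_pos: [490.3, -237.1, 151.0]
ee_rot: [-180.0, -0.0, -132.3]
force: [-0.2, 0.7, -0.1]
gripper_width: 54.8Traceback (most recent call last):
  File "wl.py", line 4, in <module>
    print(s['time_s'],s['ee_pos'].round(1),s['ee_rot'].round(2),s['force'].round(1),s['gripper_width'].round(1), 'cam at',c[2][:3,3].round(0))
                                                                                    ^^^^^^^^^^^^^^^^^^^^^^^^
AttributeError: 'float' object has no attribute 'round'
```

View pics/w1.png

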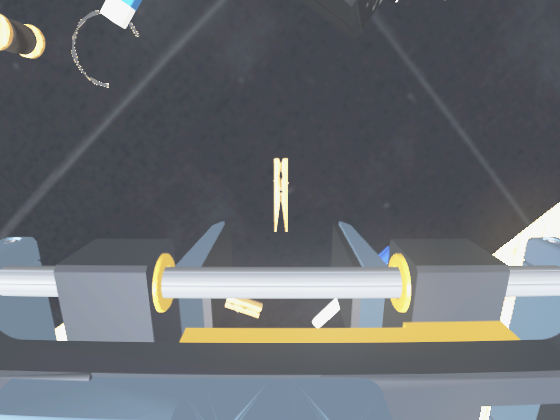

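The peg is at (281,195) in the wrist view, whole and upright in the picture between the finger lines. Next I'll measure it.

```bash
sed -i "s/s\['gripper_width'\].round(1)/round(s['gripper_width'],1)/" wl.py
cat > pegm.py <<'E'
import sys
from h import *
n=sys.argv[1]; z=np.load(n+'_c.npz'); c=[z[k] for k in z.files]; im=cv2.imread(f'pics/{n}.png'); d=np.load(n+'_d.npy')
m=cv2.inRange(cv2.cvtColor(im,cv2.COLOR_BGR2HSV),(8,40,110),(35,255,255)); m[:, :240]=0; m[:,320:]=0; m[240:]=0
m=cv2.morphologyEx(m,cv2.MORPH_CLOSE,np.ones((7,7)))
N,L,S,C=cv2.connectedComponentsWithStats(m); i=1+np.argmax(S[1:,4])
o,dr=ray(c,[C[i]]); dd=np.median(d[L==i]); print('px',C[i].round(1),S[i],'depth pt',(o+dr[0]*dd).round(1))
cn=max(cv2.findContours((L==i).astype('u1'),0,2)[0],key=len).reshape(-1,2)
q=plane(c,cn,12.)[:,:2].astype('f4'); r=cv2.minAreaRect(q); b=cv2.boxPoints(r); e=max(b[1]-b[0],b[2]-b[1],key=np.linalg.norm)
print(np.round(r[0],1),np.round(r[1],1),'yaw',(np.degrees(np.arctan2(e[1],e[0]))%180).round(1))
E
python3 pegm.py w1; python3 - <<'E'
from h import *
z=np.load('w1_c.npz');c=z['arr_2'];print(c.round(2).tolist())
E
```

```text
px [280.1 193. ] [ 273  158   16   74 1065] depth pt [ 489.7 -236.8    9.8]
[ 488.  -235.7] [14.2 71.5] yaw 137.3
[[-0.67, 0.71, 0.19, 539.8], [-0.74, -0.65, -0.17, -284.12], [-0.0, -0.25, 0.97, 322.47], [0.0, 0.0, 0.0, 1.0]]
```

```bash
python3 -m pendant '[{"xyz":[0,0.002,0.03],"roll":0.4,"jaw":0.4},{"xyz":[0,0.002,0.07],"roll":0.4,"jaw":0.4},{"xyz":[0,0.002,0.105],"roll":0.4,"jaw":0.4},{"xyz":[0,0.002,0.13],"roll":0.4,"jaw":0.4},{"xyz":[0,0.002,0.14],"roll":0.4,"jaw":0.4},{"xyz":[0,0.002,0.147],"roll":0.4,"jaw":0.4},{"xyz":[0,0.002,0.147],"roll":0.4,"jaw":0.4},{"xyz":[0,0.002,0.147],"roll":0.4,"jaw":0.4}]' 15; python3 wl.py w2
```

```text
time_s: 3.15
ee_pos: [489.4, -236.0, 4.8]
ee_rot: [-179.9, 0.0, -132.7]
force: [0.7, -0.0, 0.2]
gripper_width: 55.1
3.15 [ 489.4 -236.     4.8] [-1.799e+02  2.000e-02 -1.327e+02] [ 0.7 -0.   0.2] 55.1 cam at [ 538. -283.  176.]
```

View pics/w2.png

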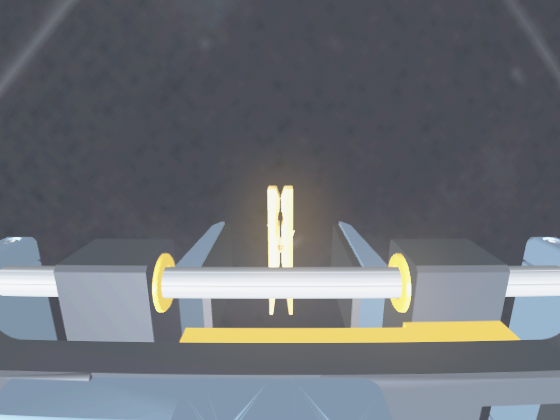

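The peg sits between the fingers at column 281, with its ends at rows 186 and 314. I'll close on it and work out its offset in the hand.

```bash
python3 - <<'E'
from h import *
z=np.load('w2_c.npz'); c=[z[k] for k in z.files]
p=plane(c,[(281,186),(281,314)],12.); print(p.round(1), np.linalg.norm(p[0]-p[1]), p.mean(0).round(1))
z=np.load('w1_c.npz'); c1=[z[k] for k in z.files]
for a,b in [((281,186),(281,158)),((281,314),(281,232))]:
    o1,d1=ray(c,[a]);o2,d2=ray(c1,[b]);t=np.linalg.lstsq(np.c_[d1[0],-d2[0]],o2-o1,rcond=None)[0]; print('tri',(o1+t[0]*d1[0]).round(1))
E
python3 -m pendant '[{"xyz":[0,0,0],"roll":0,"jaw":0.6},{"xyz":[0,0,0],"roll":0,"jaw":1},{"xyz":[0,0,0],"roll":0,"jaw":1},{"xyz":[0,0,0],"roll":0,"jaw":1},{"xyz":[0,0,0],"roll":0,"jaw":1},{"xyz":[0,0,0],"roll":0,"jaw":1},{"xyz":[0,0,-0.003],"roll":0,"jaw":1},{"xyz":[0,0,-0.02],"roll":0,"jaw":1}]' 15
```

```text
[[ 514.7 -261.1   12. ]
 [ 461.4 -211.8   12. ]] 72.69038435827298 [ 488.1 -236.4   12. ]
tri [ 512.7 -259.3   -1.9]
tri [ 459.9 -210.4    8.8]
time_s: 4.2
ee_pos: [488.0, -235.3, 23.4]
ee_rot: [179.9, -0.0, -132.7]
force: [0.7, -1.2, -0.3]
gripper_width: 14.3
```

```bash
python3 -m pendant '[{"xyz":[0,0,-0.055],"roll":0,"jaw":1},{"xyz":[-0.031,0.04,-0.085],"roll":-4,"jaw":1},{"xyz":[-0.067,0.085,-0.095],"roll":-9,"jaw":1},{"xyz":[-0.103,0.131,-0.1],"roll":-15,"jaw":1},{"xyz":[-0.139,0.178,-0.107],"roll":-21,"jaw":1},{"xyz":[-0.176,0.224,-0.107],"roll":-27,"jaw":1},{"xyz":[-0.212,0.27,-0.107],"roll":-32,"jaw":1},{"xyz":[-0.248,0.316,-0.107],"roll":-36,"jaw":1}]'
python3 -m pendant '[{"xyz":[0,0,0],"roll":0,"jaw":1},{"xyz":[0,0,0],"roll":0,"jaw":1},{"xyz":[0,0,0],"roll":0,"jaw":1},{"xyz":[0,0,0],"roll":0,"jaw":1},{"xyz":[0,0,0],"roll":0,"jaw":1},{"xyz":[0,0,0],"roll":0,"jaw":1},{"xyz":[0,0,0],"roll":0,"jaw":1},{"xyz":[0,0,0],"roll":0,"jaw":1}]'
python3 wl.py w3
```

```text
time_s: 5.2
ee_pos: [424.3, 162.7, 131.3]
ee_rot: [-179.9, 0.0, -96.6]
force: [0.5, -1.1, -0.4]
gripper_width: 14.8
time_s: 6.2
ee_pos: [424.8, 160.9, 130.9]
ee_rot: [-180.0, -0.0, -96.7]
force: [0.6, -0.1, 0.1]
gripper_width: 14.9
6.2 [424.8 160.9 130.9] [-180.     -0.    -96.71] [ 0.6 -0.1  0.1] 14.9 cam at [492. 153. 302.]
```

View pics/w3.png

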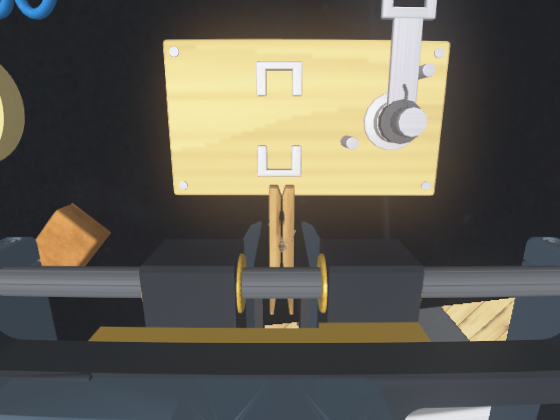

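Wrist view: the pockets span columns 257–302, rows 62–96 (far) and 146–176 (near). The peg is still held straight at column 281, rows 185–314. Next I'll measure the slot.

```bash
cat > slot.py <<'E'
from h import *
z=np.load('w3_c.npz'); c=[z[k] for k in z.files]; im=cv2.imread('pics/w3.png'); d=np.load('w3_d.npy')
w=cv2.inRange(cv2.cvtColor(im,cv2.COLOR_BGR2HSV),(0,0,165),(180,60,255)); N,L,S,C=cv2.connectedComponentsWithStats(w)
cen=[]
for i in range(1,N):
    if S[i,4]>200 and 240<C[i][0]<320 and C[i][1]<180:
        cn=max(cv2.findContours((L==i).astype('u1'),0,2)[0],key=len).reshape(-1,2)
        q=plane(c,cn,21.)[:,:2]; r=cv2.minAreaRect(q.astype('f4')); cen.append(r[0])
        o,dr=ray(c,[C[i]]); print(S[i],np.round(r[0],1),np.round(r[1],1),round(r[2],1),'depth z',np.percentile((o[2]+dr[0][2]*d[L==i]),[20,50]).round(1))
cen=np.array(cen); e=cen[0]-cen[1] if cen[0][0]>cen[1][0] else cen[1]-cen[0]
print('slot',cen.mean(0).round(1),'psi',np.degrees(np.arctan2(e[1],e[0])).round(2),'dist',np.linalg.norm(e).round(1))
hsv=cv2.cvtColor(im,cv2.COLOR_BGR2HSV);m=cv2.inRange(hsv,(12,40,150),(35,255,255)); m[200:]=0; m=cv2.morphologyEx(m,cv2.MORPH_CLOSE,np.ones((5,5)));m[190:]=0
n2,L2,S2,_=cv2.connectedComponentsWithStats(m); i=1+np.argmax(S2[1:,4])
cn=max(cv2.findContours((L2==i).astype('u1'),0,2)[0],key=len).reshape(-1,2); r=cv2.minAreaRect(plane(c,cn,12.)[:,:2].astype('f4')); print('deck',np.round(r[0],1),np.round(r[1],1),r[2])
# two-view height of pockets: w3 vs top
z=np.load('top_c.npz'); ct=[z[k] for k in z.files]
for a,b in [((279.5,73),(229.6,226.9)),((279.5,166),(226.2,255.4))]:
    o1,d1=ray(c,[a]);o2,d2=ray(ct,[b]);t=np.linalg.lstsq(np.c_[d1[0],-d2[0]],o2-o1,rcond=None)[0]; print('tri',(o1+t[0]*d1[0]).round(1))
p=plane(c,[(281,186),(281,314)],138.); print('peg held',p.round(1),p.mean(0).round(1))
E
python3 slot.py
```

```text
[256  62  47  34 883] [523.6 151.3] [36.9 25. ] 83.2 depth z [19.2 21.9]
[257 145  44  32 774] [458.6 159.5] [36.6 26.1] 83.2 depth z [19.4 21.1]
slot [491.1 155.4] psi -7.17 dist 65.5
deck [491.1 132.9] [233.6 123.5] 83.15225219726562
tri [528.1 150.3  18.4]
tri [456.3 158.8  37.6]
peg held [[459.8 157.1 138. ]
 [387.5 165.7 138. ]] [423.7 161.4 138. ]
```

```bash
python3 -m pendant '[{"xyz":[-0.001,-0.034,0],"roll":0,"jaw":1},{"xyz":[-0.002,-0.0676,0.02],"roll":0,"jaw":1},{"xyz":[-0.002,-0.0676,0.05],"roll":0,"jaw":1},{"xyz":[-0.002,-0.0676,0.075],"roll":0,"jaw":1},{"xyz":[-0.002,-0.0676,0.09],"roll":0,"jaw":1},{"xyz":[-0.002,-0.0676,0.095],"roll":0,"jaw":1},{"xyz":[-0.002,-0.0676,0.095],"roll":0,"jaw":1},{"xyz":[-0.002,-0.0676,0.095],"roll":0,"jaw":1}]'
python3 wl.py w4
```

```text
time_s: 7.25
ee_pos: [492.8, 155.2, 36.8]
ee_rot: [-179.9, 0.0, -96.7]
force: [0.6, 1.1, -0.9]
gripper_width: 14.7
7.25 [492.8 155.2  36.8] [-1.7989e+02  4.0000e-02 -9.6700e+01] [ 0.6  1.1 -0.9] 14.7 cam at [560. 147. 208.]
```

View pics/w4.png

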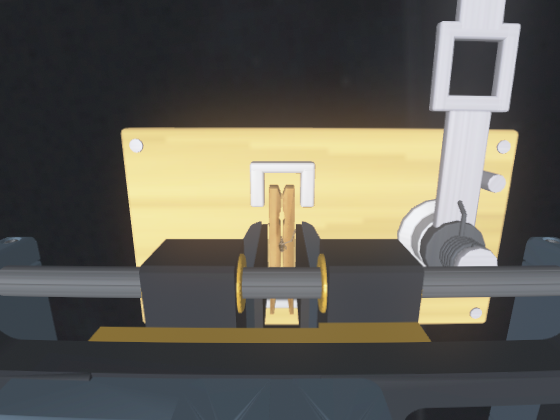

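```bash
python3 - <<'E'
from h import *
z=np.load('w4_c.npz'); c=[z[k] for k in z.files]; im=cv2.imread('pics/w4.png')
w=cv2.inRange(cv2.cvtColor(im,cv2.COLOR_BGR2HSV),(0,0,165),(180,60,255)); N,L,S,C=cv2.connectedComponentsWithStats(w)
for i in range(1,N):
    if S[i,4]>40 and 240<C[i][0]<330 and 150<C[i][1]<330: print(S[i])
psi=np.radians(-6.85); x=np.array([np.cos(psi),np.sin(psi)]); y=np.array([-x[1],x[0]]); s=np.array([491.1,155.4])
f=lambda uv,h: [((p[:2]-s)@np.c_[x,y]).round(1).tolist() for p in plane(c,uv,h)]
print('pocket outer corners',f([(251,161.5),(314,161.5),(251,207),(314,207)],21.))
print('inner far wall', f([(264,172),(301,172)],21.))
print('peg far corners', f([(268,185.5),(295,185.5),(281.5,314)],44.))
E
```

```text
[253 161  58   1  58]
[ 250  162   65   45 1616]
[274 300  15   8 111]
pocket outer corners [[46.4, 17.3], [46.5, -18.1], [20.0, 17.9], [20.0, -18.7]]
inner far wall [[40.5, 10.1], [40.5, -10.9]]
peg far corners [[37.2, 6.9], [37.2, -6.6], [-35.7, 0.0]]
```

Peg centre is within 1 mm of the slot centre on both axes. I'll lower it and release.

```bash
python3 -m pendant '[{"xyz":[0,0,0.01],"roll":0,"jaw":1},{"xyz":[0,0,0.015],"roll":0,"jaw":1},{"xyz":[0,0,0.018],"roll":0,"jaw":1},{"xyz":[0,0,0.0195],"roll":0,"jaw":1},{"xyz":[0,0,0.0195],"roll":0,"jaw":1},{"xyz":[0,0,0.0195],"roll":0,"jaw":1},{"xyz":[0,0,0.0195],"roll":0,"jaw":1},{"xyz":[0,0,0.0195],"roll":0,"jaw":1}]'
python3 -m pendant '[{"xyz":[0,0,0],"roll":0,"jaw":0.8},{"xyz":[0,0,0],"roll":0,"jaw":0.7},{"xyz":[0,0,0],"roll":0,"jaw":0.6},{"xyz":[0,0,0],"roll":0,"jaw":0.6},{"xyz":[0,0,0],"roll":0,"jaw":0.6},{"xyz":[0,0,-0.02],"roll":0,"jaw":0.6},{"xyz":[0,0,-0.05],"roll":0,"jaw":0.6},{"xyz":[0,0,-0.09],"roll":0,"jaw":0.6}]'
python3 -m pendant '[{"xyz":[0,0.03,-0.01],"roll":0,"jaw":0.5},{"xyz":[0,0.068,-0.02],"roll":0,"jaw":0.5},{"xyz":[0,0.068,-0.02],"roll":0,"jaw":0.5},{"xyz":[0,0.068,-0.02],"roll":0,"jaw":0.5},{"xyz":[0,0.068,-0.02],"roll":0,"jaw":0.5},{"xyz":[0,0.068,-0.02],"roll":0,"jaw":0.5},{"xyz":[0,0.068,-0.02],"roll":0,"jaw":0.5},{"xyz":[0,0.068,-0.02],"roll":0,"jaw":0.5}]'
python3 wl.py w5
```

```text
time_s: 8.3
ee_pos: [492.2, 155.0, 16.5]
ee_rot: [-180.0, 0.0, -96.7]
force: [-0.4, -0.4, -1.0]
gripper_width: 14.1
time_s: 9.3
ee_pos: [491.4, 154.7, 106.6]
ee_rot: [179.9, -0.1, -96.7]
force: [0.5, -0.7, 0.7]
gripper_width: 36.4
time_s: 10.3
ee_pos: [424.7, 162.9, 126.3]
ee_rot: [180.0, -0.0, -96.7]
force: [0.6, -0.3, 0.0]
gripper_width: 45.6
10.3 [424.7 162.9 126.3] [ 1.7999e+02 -1.0000e-02 -9.6710e+01] [ 0.6 -0.3  0. ] 45.6 cam at [492. 155. 298.]
```

View pics/w5.png

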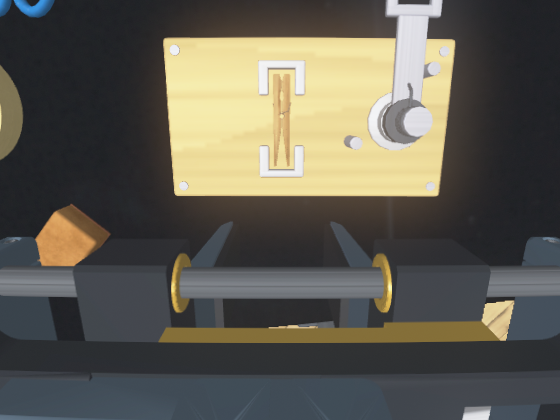

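The peg lies centred in the slot: its rows 73–167 fit between the end walls at 70 and 169, at column 282. The arm is still at rest. Now over to the grip.

```bash
python3 -m pendant '[{"xyz":[0.027,-0.043,0],"roll":0,"jaw":0.45},{"xyz":[0.054,-0.086,0],"roll":0,"jaw":0.45},{"xyz":[0.08,-0.128,0],"roll":0,"jaw":0.45},{"xyz":[0.094,-0.151,0],"roll":0,"jaw":0.45},{"xyz":[0.094,-0.151,0],"roll":0,"jaw":0.45},{"xyz":[0.094,-0.151,0],"roll":0,"jaw":0.45},{"xyz":[0.094,-0.151,0],"roll":0,"jaw":0.45},{"xyz":[0.094,-0.151,0],"roll":0,"jaw":0.45}]'
python3 wl.py w6; python3 - <<'E'
from h import *
z=np.load('w6_c.npz'); c=[z[k] for k in z.files]; im=cv2.imread('pics/w6.png'); d=np.load('w6_d.npy')
print('predicted px',proj(c,[[624,43.7,66],[480,61,61]]).round(0))
m=cv2.inRange(cv2.cvtColor(im,cv2.COLOR_BGR2HSV),(3,70,60),(25,255,255)); m[230:]=0
N,L,S,C=cv2.connectedComponentsWithStats(m)
for i in range(1,N):
    if S[i,4]>100:
        P=withdepth(c,[C[i]],d)[0]; cn=max(cv2.findContours((L==i).astype('u1'),0,2)[0],key=len).reshape(-1,2); r=cv2.minAreaRect(plane(c,cn,66.)[:,:2].astype('f4'))
        print(C[i].round(1),S[i],P.round(1),np.round(r[0],1),np.round(r[1],1))
E
```

```text
time_s: 11.35
ee_pos: [563.0, 52.6, 126.6]
ee_rot: [180.0, -0.0, -96.6]
force: [0.1, 0.3, -0.4]
gripper_width: 50.1
11.35 [563.   52.6 126.6] [180.    -0.   -96.64] [ 0.1  0.3 -0.4] 50.1 cam at [630.  45. 298.]
predicted px [[284. 128.]
 [283. 313.]]
[284.2 128.6] [272 116  25  26 503] [623.9  43.6  66. ] [623.8  43.6] [16.2 16.7]
[166.4 220.5] [  76  215  194   15 1761] [555.  157.9  12.7] [567.5 133.4] [143.4  10.8]
[314.9 220.3] [297 217  36  13 245] [539.6  25.3  12.5] [554.5  29.4] [25.6  9.2]
```

View pics/w6.png

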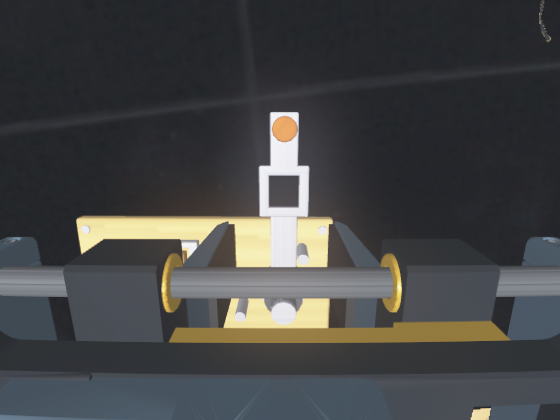

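The grip is at (284,128), measured at (623.9, 43.6, 66) with a 16.5 mm cap. That agrees with the jig geometry to within 1 mm, so I'll go down over it and close.

```bash
python3 -m pendant '[{"xyz":[0.001,-0.035,0],"roll":0,"jaw":0.45},{"xyz":[0.0015,-0.0615,0],"roll":0,"jaw":0.45},{"xyz":[0.0015,-0.0615,0.03],"roll":0,"jaw":0.45},{"xyz":[0.0015,-0.0615,0.06],"roll":0,"jaw":0.45},{"xyz":[0.0015,-0.0615,0.083],"roll":0,"jaw":0.45},{"xyz":[0.0015,-0.0615,0.083],"roll":0,"jaw":0.45},{"xyz":[0.0015,-0.0615,0.083],"roll":0,"jaw":0.45},{"xyz":[0.0015,-0.0615,0.083],"roll":0,"jaw":0.45}]'
```

```text
time_s: 12.4
ee_pos: [625.4, 43.4, 44.9]
ee_rot: [-179.8, 0.0, -96.7]
force: [-0.4, 0.4, -0.2]
gripper_width: 50.4
```

```bash
python3 -m pendant '[{"xyz":[0,0,0],"roll":0,"jaw":0.6},{"xyz":[0,0,0],"roll":0,"jaw":1},{"xyz":[0,0,0],"roll":0,"jaw":1},{"xyz":[0,0,0],"roll":0,"jaw":1},{"xyz":[0,0,0],"roll":0,"jaw":1},{"xyz":[0,0,0],"roll":0,"jaw":1},{"xyz":[0,0,0],"roll":0,"jaw":1},{"xyz":[0,0,0],"roll":0,"jaw":1}]' 30
python3 - <<'E'
from h import *
# arc rows: tool starts at yaw -96.7; tool x = -tangent, tool y = -radial; shifts in start axes (m), roll=-theta
for t0 in (0,45):
  for k in range(1,9):
    th=np.radians(45*k/8); print(t0,[round(-.145*np.sin(th),4), round(.145*(1-np.cos(th)),4)], round(-45*k/8,1))
E
```

```text
time_s: 13.4
ee_pos: [624.5, 43.3, 43.5]
ee_rot: [-180.0, 0.0, -96.7]
force: [0.2, 1.2, 1.2]
gripper_width: 16.9
0 [np.float64(-0.0142), np.float64(0.0007)] -5.6
0 [np.float64(-0.0283), np.float64(0.0028)] -11.2
0 [np.float64(-0.0421), np.float64(0.0062)] -16.9
0 [np.float64(-0.0555), np.float64(0.011)] -22.5
0 [np.float64(-0.0684), np.float64(0.0171)] -28.1
0 [np.float64(-0.0806), np.float64(0.0244)] -33.8
0 [np.float64(-0.092), np.float64(0.0329)] -39.4
0 [np.float64(-0.1025), np.float64(0.0425)] -45.0
45 [np.float64(-0.0142), np.float64(0.0007)] -5.6
45 [np.float64(-0.0283), np.float64(0.0028)] -11.2
45 [np.float64(-0.0421), np.float64(0.0062)] -16.9
45 [np.float64(-0.0555), np.float64(0.011)] -22.5
45 [np.float64(-0.0684), np.float64(0.0171)] -28.1
45 [np.float64(-0.0806), np.float64(0.0244)] -33.8
45 [np.float64(-0.092), np.float64(0.0329)] -39.4
45 [np.float64(-0.1025), np.float64(0.0425)] -45.0
```

```bash
python3 -m pendant '[{"xyz":[-0.0142,0.0007,0],"roll":-5.6,"jaw":1},{"xyz":[-0.0283,0.0028,0],"roll":-11.2,"jaw":1},{"xyz":[-0.0421,0.0062,0],"roll":-16.9,"jaw":1},{"xyz":[-0.0555,0.011,0],"roll":-22.5,"jaw":1},{"xyz":[-0.0684,0.0171,0],"roll":-28.1,"jaw":1},{"xyz":[-0.0806,0.0244,0],"roll":-33.8,"jaw":1},{"xyz":[-0.092,0.0329,0],"roll":-39.4,"jaw":1},{"xyz":[-0.1025,0.0425,0],"roll":-45,"jaw":1}]'
```

```text
time_s: 14.4
ee_pos: [594.9, 148.9, 43.5]
ee_rot: [180.0, -0.2, -51.5]
force: [1.8, -5.0, 0.0]
gripper_width: 17.1
```

```bash
python3 -m pendant '[{"xyz":[-0.0142,0.0007,0],"roll":-5.6,"jaw":1},{"xyz":[-0.0283,0.0028,0],"roll":-11.2,"jaw":1},{"xyz":[-0.0421,0.0062,0],"roll":-16.9,"jaw":1},{"xyz":[-0.0555,0.011,0],"roll":-22.5,"jaw":1},{"xyz":[-0.0684,0.0171,0],"roll":-28.1,"jaw":1},{"xyz":[-0.0806,0.0244,0],"roll":-33.8,"jaw":1},{"xyz":[-0.092,0.0329,0],"roll":-39.4,"jaw":1},{"xyz":[-0.1025,0.0425,0],"roll":-45,"jaw":1}]'
python3 -m pendant '[{"xyz":[0,0,0],"roll":0,"jaw":1},{"xyz":[0,0,0],"roll":0,"jaw":1},{"xyz":[0,0,0],"roll":0,"jaw":1},{"xyz":[0,0,0],"roll":0,"jaw":1},{"xyz":[0,0,0],"roll":0,"jaw":1},{"xyz":[0,0,0],"roll":0,"jaw":1},{"xyz":[0,0,0],"roll":0,"jaw":1},{"xyz":[0,0,0],"roll":0,"jaw":1}]'
python3 - <<'E'
from h import *
s=env.state(); v=s['ee_pos'][:2]-[480.1,61]; print(s['ee_pos'],'r',np.hypot(*v),'theta',np.degrees(np.arctan2(v[1],v[0]))+6.85,s['force'])
p,d=env.grab_frame('top'); cv2.imwrite('pics/top1.png',p)
cv2.imwrite('pics/top1c.png',cv2.resize(p[150:310,150:350],None,fx=3.5,fy=3.5,interpolation=cv2.INTER_CUBIC))
E
```

```text
time_s: 15.4
ee_pos: [499.2, 202.5, 43.5]
ee_rot: [179.9, -0.3, -6.4]
force: [6.7, -8.1, -0.9]
gripper_width: 17.0
time_s: 16.4
ee_pos: [499.7, 202.4, 43.5]
ee_rot: [179.9, -0.3, -6.6]
force: [5.2, -5.6, -2.1]
gripper_width: 17.1
[499.68313217 202.4396346   43.50743309] r 142.78889768491416 theta 88.96718550941277 [ 5.21447233 -5.57676987 -2.05502569]
```

```bash
python3 -m pendant '[{"xyz":[-0.001,0.001,0],"roll":0,"jaw":1},{"xyz":[-0.002,0.002,0],"roll":0,"jaw":1},{"xyz":[-0.003,0.002,0],"roll":0,"jaw":1},{"xyz":[-0.004,0.002,0],"roll":0,"jaw":1},{"xyz":[-0.005,0.002,0],"roll":0,"jaw":1},{"xyz":[-0.005,0.002,0],"roll":0,"jaw":1},{"xyz":[-0.005,0.002,0],"roll":0,"jaw":1},{"xyz":[-0.005,0.002,0],"roll":0,"jaw":1}]'
python3 wl.py w7; python3 - <<'E'
from h import *
s=env.state(); v=s['ee_pos'][:2]-[480.1,61]; print('r',np.hypot(*v),'theta',np.degrees(np.arctan2(v[1],v[0]))+6.85)
a=cv2.imread('pics/w7.png'); p,_=env.grab_frame('scene'); b=cv2.resize(p[190:290,215:345],(546,420),interpolation=cv2.INTER_CUBIC)
p,_=env.grab_frame('top'); cc=cv2.resize(p[190:290,170:300],(390,300),interpolation=cv2.INTER_CUBIC)
o=np.zeros((600,800,3),'u1'); o[:300,:400]=cv2.resize(a,(400,300)); o[:300,400:790]=cc; o[300:,:390]=cv2.resize(b,(390,300)); cv2.imwrite('pics/fin.png',o)
E
```

```text
time_s: 17.45
ee_pos: [499.0, 202.5, 43.7]
ee_rot: [-179.9, -0.8, -6.6]
force: [15.4, -4.0, -10.4]
gripper_width: 17.4
17.45 [499.  202.5  43.7] [-179.88   -0.78   -6.6 ] [ 15.4  -4.  -10.4] 17.4 cam at [502. 273. 215.]
r 142.7664428462655 theta 89.22663897226914
```

View pics/fin.png

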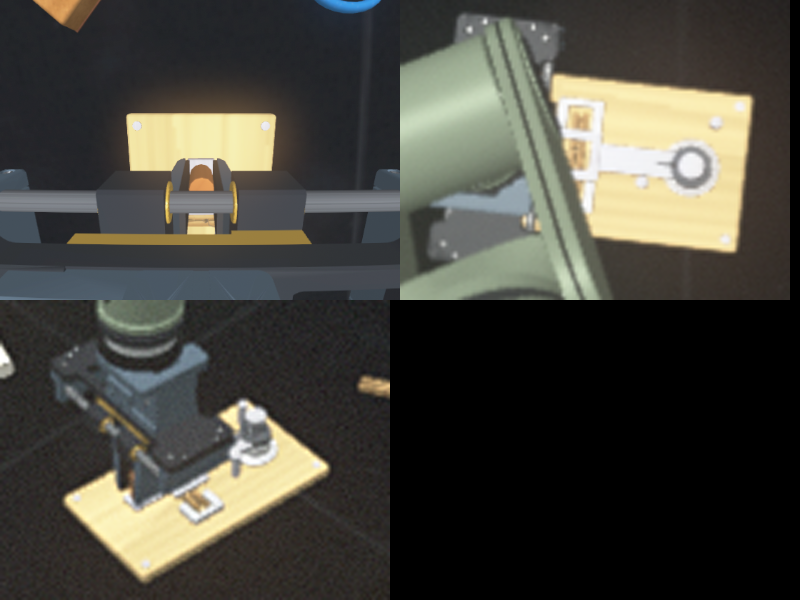

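The wrist tile shows the grip between the fingers. In the top tile the window stands over the peg, which is still in the pockets. Going 5 mm further moved the tool only 0.7 mm while the force rose to 15 N, so the arm is on its stop. I'll ease the push slightly and check that it holds steady.

```bash
python3 -m pendant '[{"xyz":[0.001,0,0],"roll":0,"jaw":1},{"xyz":[0.002,0,0],"roll":0,"jaw":1},{"xyz":[0.002,0,0],"roll":0,"jaw":1},{"xyz":[0.002,0,0],"roll":0,"jaw":1},{"xyz":[0.002,0,0],"roll":0,"jaw":1},{"xyz":[0.002,0,0],"roll":0,"jaw":1},{"xyz":[0.002,0,0],"roll":0,"jaw":1},{"xyz":[0.002,0,0],"roll":0,"jaw":1}]'
python3 - <<'E'
from h import *
for k in range(3):
    s=env.state(); v=s['ee_pos'][:2]-[480.1,61]; print(s['time_s'],s['ee_pos'].round(2),'theta',np.degrees(np.arctan2(v[1],v[0]))+6.85,s['force'].round(1),s['gripper_width']); env.grab_frame('top')
E
```

```text
time_s: 18.6
ee_pos: [499.3, 202.5, 43.6]
ee_rot: [-179.9, -0.6, -6.6]
force: [12.0, -2.6, -7.1]
gripper_width: 16.9
18.6 [499.26 202.46  43.65] theta 89.13703496161264 [12.  -2.6 -7.1] 16.92509521876809
18.65 [499.26 202.47  43.64] theta 89.1372744895248 [10.7 -1.5 -8. ] 16.979990912673216
18.7 [499.27 202.49  43.64] theta 89.13473812309637 [11.9 -2.2 -7.5] 16.8063676837899
```

Steady: about 12 N, above the 6.7 N spring, so the arm is pressed on its stop. Handing in.

```bash
python3 -c "
from workcell import env
print(env.job_done())"
```

```text
the job is handed in; nothing more can be done
None
```

I laid the farther of the two peg-like sticks (544 mm from the base, against 458 mm) in the jig slot and let go of it. I then swung the stencil arm round to its end stop and handed the job in at about 18.7 s, still holding the arm. The hand-in gives no verdict.

**Last checks**
- **Peg:** after release, the wrist picture showed it centred between the end pockets, with the arm still at rest. The final top view, partly blocked by the robot, shows the window over the peg and the peg still in the pockets.
- **Arm:** it measures about 89.1°, where 86.5° or more is needed. The tool is steady, pressing about 12 N against the 6.7 N spring. The last 5 mm of push moved the tool only 0.7 mm while the force rose, so the arm is on its stop.
- **Bystanders:** I touched none of them as far as I know, but I did not measure their positions again at the end.

**Measurements that disagreed**
- The scene camera put the jig about 5 mm off in y from the top camera, so I placed the peg by the wrist view.
- Triangulated heights were noisy: −2 and 9 mm for the peg's ends and 18 and 38 mm for the pockets. I relied on depth readings and the known sizes, which agreed.
- The held grip's radius reads 142.8 mm against 145 mm.
- About 7 N of vertical force remained on the tool at the end, which I could not explain.

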